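# Sweep a sample carrier into the hidden seat of a dark holder

## Task

Load the brass sample carrier into the dark holder: slide the shutter fully open by its orange pin, slide the carrier into the tunnel by its red-capped post, and sweep it gently along inside until it drops into the seat that you cannot see. Then slide the shutter fully closed behind it, and last turn the small blue inner knob clockwise as far as it goes to lock, without turning the dark outer ring around it. Do not disturb the other things on the bench.

Things in the scene. Friction and masses are not known exactly. Their poses are not given: they have to be found in the camera images.
- station: The dark holder, fixed, base 94 x 298 mm, with two wings at its far side. Origin under the base at bench level, below the tunnel's centre line; x points away from the robot, y to the left along the tunnel, z up (yaw within 0.15 rad). Other entries give mm in this frame. The open grey apron to the right of the tunnel is 22 high: x -55 to 35, y -145 to -47.
- station_fence (a point): On the top edge of the fence's near face, at (26.5, -95, 30) in the station frame. The fence stands along the apron's far edge, in line with the tunnel's far inner wall; a carrier pushed against it lies straight, its centre at x +1.5, and can then enter the tunnel along +y.
- station_mouth (a point): Middle of the tunnel's mouth at roof-top height, at (0, -45, 41) in the station frame. The tunnel runs from here to its end wall at y +144; 53 wide inside (the near wall flared by 8 at the mouth), roof z 37 to 41, outer walls at x +-35. A roof slot 20 wide along x = 0, open at the mouth, lets the carrier's post through.
- station_seats (a point): Middle of the stretch in which the hidden seat lies, at (0, 57, 22) in the station frame. The carrier rides on two rails level with the apron. They are notched for the seat: 53 long, 7 deep; the seated carrier's centre is between y +37 and +77. Pushed slowly along +y it tips in and the seat's far edge stops it; it settles flat when the push is let off. Pushed fast it may pass.
- carrier: Loose brass carrier, about 0.23 kg, polished: plate 50 x 50 x 8 mm with an upright steel post 14 mm thick in its middle, red at the top, 58 mm above the plate's underside. Origin at the centre of the underside, z up. Starts on the apron, turned up to 0.25 rad and off the centre line towards the robot. Its origin is 22 mm above the station's on apron and rails, 15 mm when seated.
- shutter_pin (a point): Middle of the shutter's orange pin, its handle: upright, 14 mm thick, z 31 to 75 in the station frame (this point at z 55). Closed, it stands at x +87, y -48 there, which leaves 45 mm between it and the tunnel's outer wall.
- shutter (a joint): Travel (m) of the black shutter that bars the tunnel's mouth: 0 closed, 0.058 fully open, moving along the station's +x (away from the robot); friction about 1.5 N, stays where it is left. Starts closed or up to 10 mm ajar.
- lock (a joint): Angle (rad) of the small blue inner knob: grows clockwise seen from above, from its start (0 to 0.25) to its stop at 1.3 (locked). Friction about 0.025 N m.
- lock_grip (a point): On the axis of the blue inner knob, round, 24 mm thick, at the height to grip, 66 mm above the station's underside (the knob's top is at 76 mm); it stands at x +85, y +50 mm of the station.
- ring (a joint): Angle (rad) of the dark outer ring under and around the blue knob, 48 mm across, its top 42 mm above the station's underside. It turns very lightly and must keep its setting.
- ring_mark (a point): The yellow mark on the ring's top, 22 mm from the axis.
- gel_box: Bystander: grey and black flat box 58 x 56 x 13 mm; origin under its middle.
- spool: Bystander: blue spool of gold wire, 51 mm across, 25 mm high; origin under its middle.
- flux_vial: Bystander: white vial with black cap, 31 mm thick, 62 mm high; origin under its middle.
- loupe: Bystander: black loupe standing, 39 mm across, 40 mm high; origin under its middle.
- tweezer: Bystander: steel tweezers, 116 mm long, 10 mm high; origin under their middle.
- weight: Bystander: pale calibration weight with knob, 25 mm across, 30 mm high; origin under its middle.
- probe_case: Bystander: black flat case 57 x 95 x 17 mm; origin under its middle.

How it is judged:
On the way, in this order (a step that is already met when the one before it is completed fails the run):
1. the shutter is fully open (value of joint shutter above 0.053 m), for 0.2 s.
2. the carrier has dropped into the hidden seat and lies flat in it (z of carrier in the frame of station between 0.012 and 0.0175 m and y of carrier in the frame of station above 0.03 m and angle between carrier's own z axis and vertical below 0.06 rad), for 0.2 s.
3. the shutter is closed again (value of joint shutter below 0.006 m), for 0.2 s.
4. the inner knob is turned to its stop (value of joint lock above 1.15 rad), for 0.2 s.
At the end, for the whole second after the job is handed in: Carrier at rest, flat (0.06 rad) in the hidden seat: underside 12 to 17.5 mm above the station's underside, over 30 mm along its +y, within 6 mm of its centre line; shutter closed within 6 mm; inner knob past 1.15 rad; ring mark within 4 mm of its start (all of step 2 and x of carrier in the frame of station between -0.006 and 0.006 m and linear speed of carrier below 0.02 m/s and value of joint shutter below 0.006 m and value of joint lock above 1.15 rad and distance of ring_mark from where it was at the start of the episode below 0.004 m); the robot touches nothing.
It fails at once if the outer ring is turned (its mark moves more than 4 mm) (distance of ring_mark from where it was at the start of the episode above 0.004 m).
It fails at once if the carrier is pushed or gripped with more than 40 N (contact force between the fingers and carrier above 40 N).
It fails at once if a bystander is moved by more than 20 mm (distance of any of gel_box, spool, flux_vial, loupe, tweezer, weight, probe_case from where it was at the start of the episode above 0.02 m).
It also fails if it takes over 67 s, if anything falls off the work surface, if the arm or the gripper's body presses on something with over 40 N, if the wrist force passes 120 N, or if a joint passes its speed limit or range.

## Robot

A 7-joint arm with a two-finger parallel gripper is mounted at the origin on a cart in front of the work surface, level with it; the furniture and walls round the work are solid. World frame = base frame: x ahead of the robot, y to its left, z up, the work surface at z = 0. Lengths are in m, angles in rad, forces in N, time in s.
With the tool pointing down it reaches from about 0.35 to 0.9 m from the base axis. Payload 7.2 kg.
Tool frame: the origin (TCP) lies midway between the tips of the shut fingers; the grasp point (between the pads) lies 19 mm behind it (ctrl.hold_point_z is the distance from the TCP to the grasp point, in m); z points along the fingers, y is the line along which they close (so a half turn about z gives the same grasp; the last joint's range is limited). The gripper opens to 88 mm and grips with 3 to 60 N. Pads are 20 mm wide; open, the fingers measure 115 mm over their backs; the gripper's body (75 mm by 178 mm) begins 61 mm behind the grasp point.
Start: joints at [-1.334, 0.411, -0.013, 1.596, 0.006, 1.134, -0.082], TCP at [0.188, 0.596, 0.223] pointing down, gripper open.
Joint ranges: [-2.95, 2.95], [-0.29, 1.99], [-1.47, 1.44], [0.14, 2.54], [-1.03, 4.17], [0.13, 1.85], [-2.86, 2.86]. Speed limits (rad/s): [2.39, 2.39, 3.01, 3.01, 3.14, 3.14, 3.14].

## Interface

Orientations are given as a 3x3 rotation matrix whose columns are the frame's x, y, z axes.
In Python, from plant import ctrl gives the robot as it stands. The module is installed in compiled form; this text tells all that it offers.
- The arm moves only by the shell command python3 -m inch 'ROWS'. ROWS is JSON, a list of rows, each an object with "twist": the turn, a rotation vector about the tool's x, y, z in rad, a list of three; "travel": the shift along the tool's x, y, z in mm, a list of three; "claw": the opening, from 0 (shut) to 1 (fully open). In form: [{"twist": [rx, ry, rz], "travel": [dx, dy, dz], "claw": claw}, ...]. A call has exactly 10 rows; each row is the pose to reach, as a shift and turn from the pose commanded when the call began, along the tool's axes at that moment; what a row does not reach only later rows make up. A row lasts 1/10 s, in which the tool goes at most 50 mm and 8.59 degrees, less where a joint would pass 70% of its speed; a pose out of reach is approached as far as the arm can. A call with a gripper value outside its range is refused whole. The fingers move at their own pace and stop on an object; the grip force is fixed at half the most. Time passes only in rows, so rows that repeat a pose let the fingers close, or fill a call up. It gives the time, the measured TCP pose, the force, the opening and the grip force at its end, in the units of the state.
- ctrl.sense(): the state, without advancing time (a new reading comes with each control period).
- ctrl.get_image(name): name is "scene" or "side" or "wrist"; returns (picture, depth): 480x640x3 uint8, blue, green, red; 480x640 float32, m along the optical axis (not along the pixel's ray), 0 where there is no reading.
- ctrl.camera_info(name): a dict with "fx", "fy", "cx", "cy" (pixels), "cam_to_world" (4x4, takes a point from camera to world coordinates); the wrist camera has in their place "mount" (4x4, takes a point from camera to tool coordinates, whose origin is the TCP and whose axes are the flange's). Camera axes: x right, y down, z forward; pixel columns grow to the right and rows downward; lengths in m; the calibration is good to about 2 mm. The wrist camera is an equidistant fisheye: a pixel r from the principal point sees the ray r / f radians off the axis. A picture is of the moment at which its call begins: read the wrist's pose just before it. camera_info takes no time and is no camera call.
- ctrl.hand_in(): hands the job in; it is judged then, once.
Trained networks look in the newest picture that a camera, given by its name, has taken for a name from the list of things; names that differ only in an ending like _2 or _b are one class to them, and where a whole thing is asked for, a point or a joint stands for the part that bears it (a point fixed in the world has none). Each returns a list of dicts, best first, with "p" (0 to 1); they miss things now and then, are a little off and sometimes report something else, mostly with a low value. They report only what shows in the picture. A call takes as long as a camera call.
- ctrl.masks_of(camera, name): "pixels" (480x640 bool, what is visible of it) and "location" ([column, row] in pixels, amid what is visible of it).
The state is a dict: "clock": time; "qpos": joint angles; "joint_velocities": joint speeds; "effort": joint torques, N m; "ee_pos": TCP position; "eef_rot": TCP orientation; "ft_force": force on the tool from outside, world axes, zero at the start; "wrist_torque": the same for the moment, N m; "grip_width": opening from 0.0 (shut) to 1.0 (fully open); "finger_force": force on a finger pad.
Only numpy, scipy, OpenCV 4.12 (cv2) and the standard library are available. Lean on these libraries where they do the work, as an engineer would, in place of code of your own. Each camera call takes 0.05 s, during which the arm holds its last target. There are 200 camera calls.

## Working session

There is one attempt and no reset: what is moved stays moved. The work goes in short steps, Python scripts to look and compute and a shell command to move; the robot and the scene stay as the last step left them, time stands still between calls to the robot, and variables do not carry over. Pictures are saved under pics/ and viewed, at most 10 in all, crops included, and the job is handed in when it is done.

```bash
mkdir -p pics; cat > h.py <<'E'
import numpy as np, cv2
from plant import ctrl
def world(cam,uv,depth,im=None):
    i=ctrl.camera_info(cam); u,v=uv
    d=depth
    T=np.array(i['cam_to_world']); p=np.array([(u-i['cx'])/i['fx']*d,(v-i['cy'])/i['fy']*d,d,1])
    return (T@p)[:3]
def cloud(cam,dep):
    i=ctrl.camera_info(cam); v,u=np.mgrid[0:480,0:640]
    P=np.stack([(u-i['cx'])/i['fx']*dep,(v-i['cy'])/i['fy']*dep,dep,np.ones_like(dep)],-1)
    W=(P@np.array(i['cam_to_world']).T)[...,:3]; W[dep<=0]=np.nan
    return W
E
python3 - <<'E'
from h import *
for c in ['scene','side']:
    im,d=ctrl.get_image(c); cv2.imwrite(f'pics/{c}0.png',im); np.save(f'{c}_d.npy',d)
    W=cloud(c,d)
    for n in ['station','carrier','shutter_pin','lock_grip','ring_mark','gel_box','spool','flux_vial','loupe','tweezer','weight','probe_case']:
        r=ctrl.masks_of(c,n)
        for k in r[:1]:
            m=k['pixels']; w=W[m]; print(c,n,round(k['p'],2),np.round(k['location']),m.sum(),np.round(np.nanmedian(w,0),3),np.round(np.nanmin(w,0),3),np.round(np.nanmax(w,0),3))
s=ctrl.sense();print(s['clock'],s['ee_pos'],s['eef_rot'],ctrl.hold_point_z,s['grip_width'])
E
```

```text
scene station 0.59 [322. 282.] 204 [ 0.531 -0.05   0.039] [ 0.513 -0.067  0.027] [ 0.563 -0.02   0.05 ]
scene carrier 0.81 [325. 326.] 479 [ 0.455 -0.199  0.03 ] [ 0.429 -0.226  0.018] [ 0.487 -0.152  0.081]
scene shutter_pin 0.71 [349. 300.] 279 [ 0.554 -0.141  0.032] [ 0.448 -0.151  0.003] [ 0.579 -0.095  0.076]
scene lock_grip 0.75 [325. 267.] 154 [ 0.535 -0.047  0.065] [ 0.526 -0.055  0.042] [ 0.548 -0.026  0.077]
scene ring_mark 0.5 [320. 278.] 193 [ 0.53  -0.05   0.039] [ 0.513 -0.067 -0.001] [0.56  0.039 0.049]
scene gel_box 0.89 [429. 294.] 434 [ 0.731 -0.186  0.012] [ 0.699 -0.219 -0.001] [ 0.771 -0.143  0.017]
scene spool 0.74 [375. 236.] 201 [0.767 0.082 0.021] [ 0.746  0.064 -0.001] [0.802 0.116 0.029]
scene flux_vial 0.73 [363. 251.] 286 [0.689 0.02  0.035] [0.676 0.01  0.001] [0.749 0.083 0.063]
scene loupe 0.5 [229. 255.] 302 [0.399 0.167 0.028] [ 0.382  0.154 -0.001] [0.429 0.205 0.042]
scene weight 0.41 [401. 270.] 109 [ 0.728 -0.084  0.017] [ 0.718 -0.094 -0.001] [ 0.74  -0.068  0.03 ]
side station 0.63 [393. 279.] 6701 [ 0.445 -0.06   0.025] [ 0.388 -0.248 -0.   ] 
[... 642 characters left out ...]
 flux_vial 0.76 [309. 231.] 293 [0.684 0.032 0.038] [0.675 0.016 0.002] [0.706 0.043 0.065]
side loupe 0.68 [295. 346.] 537 [0.393 0.181 0.037] [0.382 0.161 0.001] [0.425 0.198 0.043]
side tweezer 0.93 [215. 394.] 358 [0.372 0.331 0.006] [0.358 0.283 0.001] [0.391 0.391 0.015]
side weight 0.64 [344. 215.] 105 [ 0.726 -0.077  0.018] [ 0.716 -0.091  0.001] [ 0.743 -0.068  0.031]
side probe_case 0.88 [315. 210.] 669 [ 0.79  -0.033  0.016] [ 0.699 -0.097  0.   ] [0.849 0.036 0.064]
1.3 [0.18759667 0.59616874 0.22266681] [[-9.53883745e-01  3.00176283e-01 -8.45826259e-06]
 [ 3.00176282e-01  9.53883744e-01  5.37017859e-05]
 [ 2.41882016e-05  4.86862909e-05 -9.99999999e-01]] 0.0187 1.002485261401034
```

```bash
python3 - <<'E'
from h import *
img=np.zeros((560,720,3),np.uint8)
allp=[]
for c,o in [('scene',0),('side',1)]:
    W=cloud(c,np.load(f'{c}_d.npy')).reshape(-1,3); W=W[np.isfinite(W[:,0])]
    W=W[(W[:,0]>.36)&(W[:,0]<.66)&(W[:,1]>-.3)&(W[:,1]<.16)&(W[:,2]>.004)&(W[:,2]<.1)]; allp.append(W)
    R=W[(W[:,2]>.037)&(W[:,2]<.045)&(W[:,0]<.52)].astype(np.float32)
    print(c,len(R),cv2.minAreaRect(R[:,:2]*1000))
    A=W[(W[:,2]>.019)&(W[:,2]<.025)&(W[:,1]<-.1)].astype(np.float32); print(cv2.minAreaRect(A[:,:2]*1000))
    for nm,lo,hi in (('>60',.06,.1),):
        B=W[(W[:,2]>lo)]
        import scipy.cluster.hierarchy as H
        l=H.fcluster(H.linkage(B[:,:2]),.012,'distance')
        for k in set(l):
            q=B[l==k]; 
            if len(q)>8: print(nm,len(q),np.round((q.min(0)+q.max(0))/2,4),np.round(np.ptp(q,axis=0),3))
P=np.vstack(allp)
u=((.16-P[:,1])*1500).astype(int);v=((.66-P[:,0])*1500).astype(int)
col=cv2.applyColorMap((P[:,2]/.08*255).clip(0,255).astype(np.uint8)[:,None],cv2.COLORMAP_JET)[:,0]
o=np.argsort(P[:,2]); u,v,col=u[o],v[o],col[o]
top=np.zeros((460,700,3),np.uint8)
for a,b,k in zip(u,v,col): cv2.circle(top,(a,b),1,k.tolist(),-1)
cv2.imwrite('pics/top.png',top)
a=cv2.imread('pics/side0.png')[180:420,180:580]; cv2.imwrite('pics/sidecrop.png',cv2.resize(a,None,fx=2,fy=2,interpolation=2))
E
```

```text
scene 1402 ((463.6966857910156, -21.735183715820312), (119.22081756591797, 364.20367431640625), 1.436159610748291)
((521.47509765625, -169.2128143310547), (218.64996337890625, 148.7678680419922), 3.8641223907470703)
>60 176 [0.5951 0.1167 0.08  ] [0.054 0.044 0.04 ]
>60 10 [0.5524 0.1165 0.0626] [0.008 0.045 0.005]
>60 72 [ 0.4586 -0.1967  0.0712] [0.015 0.017 0.022]
>60 54 [ 0.5607 -0.137   0.0679] [0.016 0.015 0.016]
>60 103 [ 0.5374 -0.0407  0.0688] [0.022 0.029 0.016]
side 2271 ((469.4246826171875, -15.109130859375), (115.11799621582031, 360.9248352050781), 5.158428192138672)
((520.0689697265625, -167.54608154296875), (221.43203735351562, 147.70578002929688), 4.001195430755615)
>60 39 [0.5526 0.121  0.0614] [0.009 0.039 0.003]
>60 308 [0.5956 0.1226 0.0798] [0.051 0.054 0.04 ]
>60 75 [ 0.4569 -0.1933  0.0716] [0.014 0.015 0.022]
>60 137 [ 0.5373 -0.0403  0.0692] [0.025 0.027 0.018]
>60 51 [ 0.5593 -0.1358  0.0685] [0.015 0.013 0.017]
```

View pics/sidecrop.png

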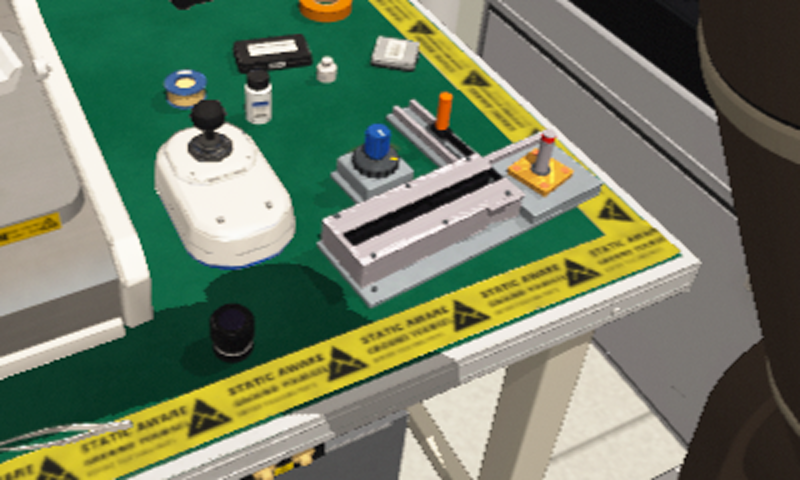

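View pics/top.png

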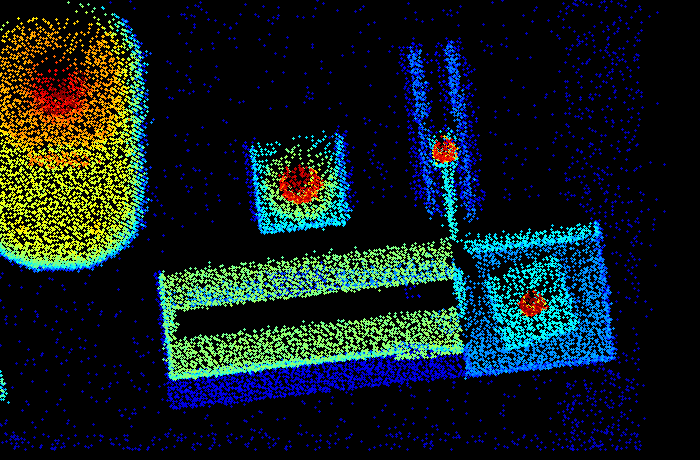

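```bash
cat > fit.py <<'E'
from h import *
from scipy.optimize import minimize
def fit(pts):
    # roof pts z .038-.044: percentile edges
    best=None
    for th in np.arange(.0,.16,.0025):
        c,s=np.cos(th),np.sin(th)
        a=pts[:,0]*c+pts[:,1]*s; b=-pts[:,0]*s+pts[:,1]*c
        h=np.histogram(a,bins=np.arange(.38,.56,.001))[0]; sc=(np.diff(h)**2).sum()
        if best is None or sc>best[0]: best=(sc,th,np.percentile(a,[.5,99.5]),np.percentile(b,[.5,99.5]))
    return best
E
python3 - <<'E'
from fit import *
for c in ['scene','side']:
    W=cloud(c,np.load(f'{c}_d.npy')).reshape(-1,3); W=W[np.isfinite(W[:,0])]
    R=W[(W[:,2]>.038)&(W[:,2]<.045)&(W[:,0]<.51)&(W[:,0]>.395)&(W[:,1]>-.16)&(W[:,1]<.057)]
    R=R[(R[:,0]<.51-.1*(R[:,1]+.145))]
    print(c,len(R),cv2.minAreaRect((R[:,:2]*1000).astype(np.float32)))
    b=fit(R); th=b[1]; print(b)
    Rm=np.array([[np.cos(th),-np.sin(th)],[np.sin(th),np.cos(th)]])
    for mid in [np.array([(b[2][0]+b[2][1])/2,(b[3][0]+b[3][1])/2-.0495])]:
        o=Rm@mid; print('origin',o)
        for n,p in dict(knob=(.5373,-.0405),pin=(.5600,-.1364),post=(.4577,-.195)).items(): print(n,(Rm.T@(np.array(p)-o)*1000).round(1))
E
```

```text
scene 1089 ((452.0694274902344, -46.76392364501953), (77.24687194824219, 197.9637451171875), 6.196293354034424)
(np.int64(3254), np.float64(0.10250000000000001), array([0.40859768, 0.48296198]), array([-0.1901525 ,  0.00404777]))
origin [ 0.45802618 -0.09619171]
knob [84.6 47.3]
pin [ 97.3 -50.4]
post [-10.4 -98.3]
side 1928 ((452.3334045410156, -47.34870147705078), (77.61266326904297, 197.84335327148438), 6.055889129638672)
(np.int64(8012), np.float64(0.115), array([0.40525074, 0.47974492]), array([-0.19485238, -0.00128128]))
origin [ 0.45650784 -0.09581696]
knob [86.6 45.7]
pin [ 98.2 -52.2]
post [-10.2 -98.7]
```

```bash
cat > plan.py <<'E'
import numpy as np, sys
from plant import ctrl
from scipy.spatial.transform import Rotation as Ro
O=np.array([.458,-.099,0]); TH=.105
S=Ro.from_euler('z',TH).as_matrix()
def plan(x,y,z,yaw=None):
    """TCP target in station mm; yaw: angle (deg) of tool y axis in station frame."""
    s=ctrl.sense(); R=np.array(s['eef_rot']); p=np.array(s['ee_pos'])
    t=O+S@(np.array([x,y,z])/1000); print('travel',(R.T@(t-p)*1000).round(1),end=' ')
    if yaw is not None:
        a=TH+np.radians(yaw); Y=np.array([np.cos(a),np.sin(a),0]); Z=np.array([0,0,-1.]); D=np.stack([np.cross(Y,Z),Y,Z],1)
        print('twist',Ro.from_matrix(R.T@D).as_rotvec().round(3),end=' ')
    print()
def where():
    s=ctrl.sense(); R=S.T@np.array(s['eef_rot']); print('t',round(s['clock'],2),'st mm',(S.T@(np.array(s['ee_pos'])-O)*1000).round(1),'toolx',R[:2,0].round(3),'tooly',R[:2,1].round(3),'F(st)',(S.T@np.array(s['ft_force'])).round(1),'T',np.round(s['wrist_torque'],2),'w',round(s['grip_width'],3),'q',np.round(s['qpos'],2),'ff',np.round(s['finger_force'],1))
where()
if len(sys.argv)>3: plan(*map(float,sys.argv[1:]))
E
python3 - <<'E'
from h import *
for c in ['scene','side']:
    W=cloud(c,np.load(f'{c}_d.npy')).reshape(-1,3); W=W[np.isfinite(W[:,0])]
    m=(W[:,0]>.4)&(W[:,0]<.75)&(W[:,1]>.05)&(W[:,1]<.35); q=W[m]; print(np.round(q[q[:,2]>.05].min(0),3),np.round(q[q[:,2]>.05].max(0),3), np.round(np.percentile(q[q[:,2]>.12],[5,95],axis=0),2))
E
python3 plan.py 97 -48 180 90
```

```text
[0.4   0.073 0.05 ] [0.75  0.35  0.592] [[0.47 0.24 0.13]
 [0.74 0.35 0.56]]
[0.4   0.076 0.05 ] [0.75  0.35  0.528] [[0.45 0.25 0.12]
 [0.73 0.35 0.51]]
t 1.3 st mm [-196.1  719.7  222.7] toolx [-0.917  0.398] tooly [0.398 0.917] F(st) [-0.2 -0.2  0.5] T [-0.04 -0.02  0.01] w 1.002 q [-1.33  0.41 -0.01  1.6   0.01  1.13 -0.08] ff 0.0
travel [-574.7 -587.3   42.6] twist [ 0.   -0.   -0.41]
```

View pics/scene0.png

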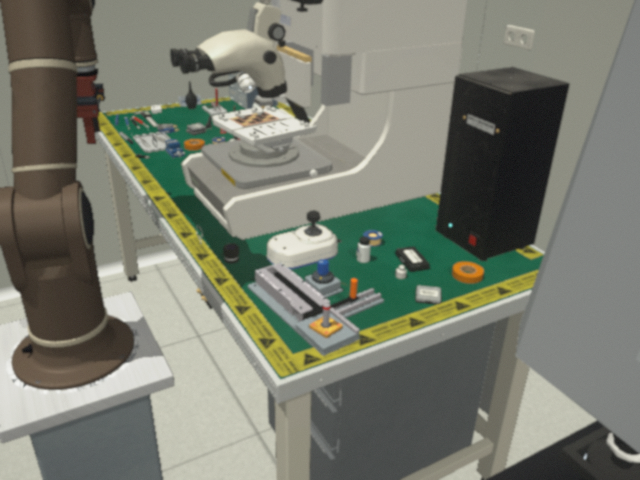

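```bash
python3 - <<'E'
from h import *
g={}
for c in ['scene','side']:
    W=cloud(c,np.load(f'{c}_d.npy')).reshape(-1,3); W=W[np.isfinite(W[:,0])]
    for x0 in np.arange(.1,.8,.1):
        for y0 in np.arange(-.3,.8,.1):
            m=(abs(W[:,0]-x0)<.05)&(abs(W[:,1]-y0)<.05)
            if m.sum()>20: g[round(x0,1),round(y0,1)]=max(g.get((round(x0,1),round(y0,1)),0),np.percentile(W[m,2],97))
print('y:',np.arange(-.3,.8,.1).round(1))
for x0 in np.arange(.1,.8,.1): print(round(x0,1),[round(float(g.get((round(x0,1),round(y0,1)),-1)),2) for y0 in np.arange(-.3,.8,.1)])
E
```

```text
y: [-0.3 -0.2 -0.1  0.   0.1  0.2  0.3  0.4  0.5  0.6  0.7]
0.1 [-1.0, 0.0, 0.28, 0.53, 0.63, 0.63, -1.0, -1.0, -1.0, -1.0, -1.0]
0.2 [-1.0, -1.0, -1.0, -1.0, -1.0, -1.0, 0.0, 0.0, 0.57, 0.55, 0.34]
0.3 [0.01, 0.0, 0.0, 0.0, 0.0, 0.0, 0.0, 0.01, 0.01, 0.01, 0.0]
0.4 [0.0, 0.03, 0.04, 0.04, 0.0, 0.12, 0.46, 0.47, 0.45, 0.12, 0.0]
0.5 [0.0, 0.07, 0.04, 0.07, 0.05, 0.13, 0.49, 0.5, 0.48, 0.16, 0.0]
0.6 [0.0, 0.01, 0.07, 0.03, 0.12, 0.59, 0.52, 0.56, 0.5, 0.34, 0.31]
0.7 [0.0, 0.01, 0.02, 0.06, 0.03, 0.58, 0.57, 0.55, 0.55, 0.16, -1.0]
```

```bash
python3 -m inch '[{"twist":[0,0,-0.04],"travel":[-20,-38,0],"claw":0.6},{"twist":[0,0,-0.08],"travel":[-40,-76,0],"claw":0.6},{"twist":[0,0,-0.12],"travel":[-60,-114,0],"claw":0.6},{"twist":[0,0,-0.16],"travel":[-80,-152,0],"claw":0.6},{"twist":[0,0,-0.2],"travel":[-100,-190,0],"claw":0.6},{"twist":[0,0,-0.24],"travel":[-119,-229,0],"claw":0.6},{"twist":[0,0,-0.28],"travel":[-138,-267,0],"claw":0.6},{"twist":[0,0,-0.32],"travel":[-163,-297,0],"claw":0.6},{"twist":[0,0,-0.36],"travel":[-189,-328,0],"claw":0.6},{"twist":[0,0,-0.41],"travel":[-214,-358,0],"claw":0.6}]'; python3 plan.py 97 -48 130 90
```

```text
clock: 2.3
ee_pos: [0.2847, 0.1889, 0.223]
eef_rot: [[-0.994, -0.107, 0.001], [-0.107, 0.994, 0.001], [-0.001, 0.001, -1.0]]
ft_force: [1.0, -0.8, -0.2]
grip_width: 0.602
finger_force: 0.0
t 2.3 st mm [-142.2  304.5  223. ] toolx [-1.    -0.002] tooly [-0.002  1.   ] F(st) [ 0.9 -0.9 -0.2] T [ 0.03 -0.03  0.  ] w 0.602 q [-0.93 -0.11  0.19  2.22  0.02  1.03  0.92] ff 0.0
travel [-238.4 -353.1   92.8] twist [0.001 0.001 0.002]
```

```bash
python3 -m inch '[{"twist":[0,0,0],"travel":[-15,-40,0],"claw":0.6},{"twist":[0,0,0],"travel":[-32,-80,0],"claw":0.6},{"twist":[0,0,0],"travel":[-55,-120,0],"claw":0.6},{"twist":[0,0,0],"travel":[-80,-160,0],"claw":0.6},{"twist":[0,0,0],"travel":[-107,-200,5],"claw":0.6},{"twist":[0,0,0],"travel":[-135,-238,15],"claw":0.6},{"twist":[0,0,0],"travel":[-162,-275,30],"claw":0.6},{"twist":[0,0,0],"travel":[-190,-310,50],"claw":0.6},{"twist":[0,0,0],"travel":[-218,-340,70],"claw":0.6},{"twist":[0,0,0],"travel":[-238,-353,90],"claw":0.6}]'; python3 - <<'E'
from plan import *
import cv2
im,d=ctrl.get_image('wrist'); cv2.imwrite('pics/w1.png',im); np.save('w1.npy',d)
i=ctrl.camera_info('wrist'); print({k:i[k] for k in i})
where(); plan(97,-48,38,90)
s=ctrl.sense(); T=np.eye(4);T[:3,:3]=s['eef_rot'];T[:3,3]=s['ee_pos']
def proj(pst):
    w=O+S@(np.array(pst)/1000.); c=np.linalg.inv(T@np.array(i['mount']))@np.append(w,1); 
    r=np.hypot(c[0],c[1]); a=np.arctan2(r,c[2]); f=i.get('fx',i.get('f')); return (i['cx']+f*a*c[0]/r,i['cy']+f*a*c[1]/r)
for p in [(97.5,-48,75),(85,50,76),(0,-45,41),(26.5,-95,30),(35,-45,41),(-35,-45,41),(-55,-145,22),(35,-145,22),(-10,-98,80)]:
    q=proj(p); print(p,np.round(q)); cv2.drawMarker(im,(int(q[0]),int(q[1])),(0,255,255),0,8)
cv2.imwrite('pics/w1m.png',im)
E
```

```text
clock: 3.3
ee_pos: [0.5597, -0.1388, 0.1317]
eef_rot: [[-0.995, -0.103, 0.001], [-0.103, 0.995, -0.002], [-0.001, -0.002, -1.0]]
ft_force: [-0.4, -0.5, 0.0]
grip_width: 0.6
finger_force: 0.0
t 3.3 st mm [ 97.  -50.3 131.7] toolx [-1.     0.002] tooly [0.002 1.   ] F(st) [-0.4 -0.4  0. ] T [ 0.01 -0.07 -0.04] w 0.6 q [-0.31  0.48  0.63  1.85 -0.35  0.93  2.15] ff 0.0
{'fx': 371.64829954431775, 'fy': 371.64829954431775, 'cx': 320.81386725531394, 'cy': 240.71022166155564, 'mount': array([[-1.90958753e-05, -9.67416832e-01, -2.53189004e-01,
         6.81411326e-02],
       [ 9.99999983e-01, -6.44232604e-05,  1.70735185e-04,
        -5.51670464e-04],
       [-1.81483353e-04, -2.53188997e-01,  9.67416818e-01,
        -1.61243798e-01],
       [ 0.00000000e+00,  0.00000000e+00,  0.00000000e+00,
         1.00000000e+00]])}
t 3.35 st mm [ 97.8 -50.2 128.5] toolx [-1.     0.001] tooly [0.001 1.   ] F(st) [ 0.8 -1.1 -1.2] T [-0.01 -0.15  0.03] w 0.599 q [-0.31  0.49  0.63  1.85 -0.35  0.92  2.16] ff 0.0
travel [ 0.6  2.4 90.5] twist [-0.003 -0.002 -0.001] 
(97.5, -48, 75) [325. 259.]
(85, 50, 76) [480. 240.]
(0, -45, 41) [330. 102.]
(26.5, -95, 30) [258. 142.]
(35, -45, 41) [330. 154.]
(-35, -45, 41) [329.  51.]
(-55, -145, 22) [194.  40.]
(35, -145, 22) [194. 157.]
(-10, -98, 80) [237.  79.]
```

View pics/w1m.png

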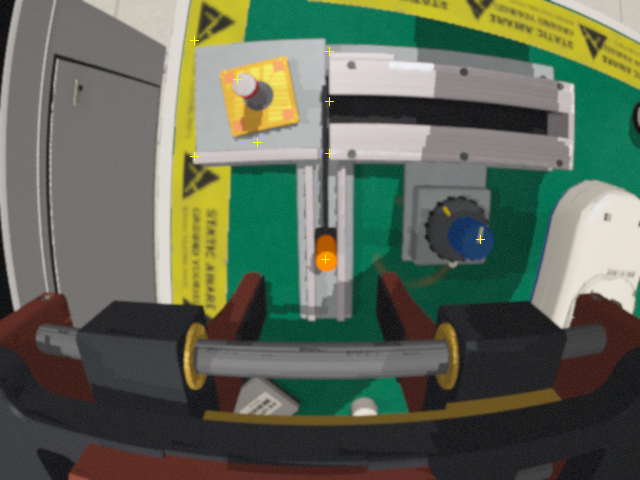

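```bash
python3 -m inch '[{"twist":[0,0,0],"travel":[0,2,25],"claw":0.6},{"twist":[0,0,0],"travel":[0,2,50],"claw":0.6},{"twist":[0,0,0],"travel":[0,2,70],"claw":0.6},{"twist":[0,0,0],"travel":[0,2,85],"claw":0.6},{"twist":[0,0,0],"travel":[0,2,90],"claw":0.5},{"twist":[0,0,0],"travel":[0,2,90],"claw":0.3},{"twist":[0,0,0],"travel":[0,2,90],"claw":0.1},{"twist":[0,0,0],"travel":[0,2,90],"claw":0},{"twist":[0,0,0],"travel":[0,2,90],"claw":0},{"twist":[0,0,0],"travel":[0,2,90],"claw":0}]'; python3 plan.py 147 -48 38 90
```

```text
clock: 4.35
ee_pos: [0.5586, -0.1357, 0.0435]
eef_rot: [[-0.995, -0.104, 0.002], [-0.104, 0.995, -0.003], [-0.002, -0.003, -1.0]]
ft_force: [1.7, -5.4, 0.4]
grip_width: 0.154
finger_force: 30.0
t 4.35 st mm [ 96.2 -47.   43.5] toolx [-1.     0.001] tooly [0.001 1.   ] F(st) [ 1.2 -5.5  0.4] T [-0.98 -0.2  -0.02] w 0.154 q [-0.25  0.6   0.55  1.91 -0.44  0.75  2.23] ff 30.0
travel [-50.8  -0.9   5.6] twist [-0.003  0.002 -0.001]
```

```bash
python3 -m inch '[{"twist":[0,0,0],"travel":[-6,0,0],"claw":0},{"twist":[0,0,0],"travel":[-13,0,0],"claw":0},{"twist":[0,0,0],"travel":[-20,0,0],"claw":0},{"twist":[0,0,0],"travel":[-27,0,0],"claw":0},{"twist":[0,0,0],"travel":[-34,0,0],"claw":0},{"twist":[0,0,0],"travel":[-41,0,0],"claw":0},{"twist":[0,0,0],"travel":[-46,0,0],"claw":0},{"twist":[0,0,0],"travel":[-49,0,0],"claw":0},{"twist":[0,0,0],"travel":[-51,0,0],"claw":0},{"twist":[0,0,0],"travel":[-51,0,0],"claw":0}]'; python3 plan.py 147 -48 38 90
```

```text
clock: 5.35
ee_pos: [0.6074, -0.1301, 0.0434]
eef_rot: [[-0.995, -0.104, -0.002], [-0.104, 0.995, -0.001], [0.002, -0.001, -1.0]]
ft_force: [-5.8, -4.0, 8.3]
grip_width: 0.154
finger_force: 30.0
t 5.35 st mm [145.3 -46.6  43.4] toolx [-1.     0.001] tooly [0.001 1.   ] F(st) [-6.2 -3.3  8.3] T [-0.91  1.31  0.03] w 0.154 q [-0.25  0.66  0.55  1.79 -0.45  0.82  2.19] ff 30.0
travel [-1.7 -1.4  5.4] twist [-0.001 -0.002 -0.001]
```

```bash
python3 -m inch '[{"twist":[0,0,0],"travel":[-1,0,0],"claw":0.5},{"twist":[0,0,0],"travel":[0,0,0],"claw":0.6},{"twist":[0,0,0],"travel":[0,0,0],"claw":0.6},{"twist":[0,0,0],"travel":[0,0,-35],"claw":0.6},{"twist":[0,0,0],"travel":[0,0,-80],"claw":0.4},{"twist":[0,0,0],"travel":[15,-5,-105],"claw":0.2},{"twist":[0,0,0],"travel":[45,-20,-105],"claw":0},{"twist":[0,0,0],"travel":[75,-35,-105],"claw":0},{"twist":[0,0,0],"travel":[95,-45,-105],"claw":0},{"twist":[0,0,0],"travel":[105,-48,-105],"claw":0}]'; cat > look.py <<'E'
from plan import *
import cv2
def look(name):
    s=ctrl.sense(); T=np.eye(4);T[:3,:3]=s['eef_rot'];T[:3,3]=s['ee_pos']
    im,d=ctrl.get_image('wrist'); cv2.imwrite(f'pics/{name}.png',im); i=ctrl.camera_info('wrist')
    v,u=np.mgrid[0:480,0:640]; x=u-i['cx'];y=v-i['cy'];r=np.hypot(x,y)+1e-9;a=np.minimum(r/i['fx'],1.4)
    t=np.tan(a)*d; P=np.stack([t*x/r,t*y/r,d,np.ones_like(d)],-1)
    W=(P@(T@np.array(i['mount'])).T)[...,:3]; L=(W-O)@S*1000; L[d<=0]=np.nan
    return im,L,i,T
E
python3 - <<'E'
from look import *
im,L,i,T=look('w2')
for n in ['carrier','shutter_pin','lock_grip','ring_mark']:
    for k in ctrl.masks_of('wrist',n)[:2]:
        q=L[k['pixels']]; print(n,round(k['p'],2),np.round(k['location']),np.nanmedian(q,0).round(1))
        if n!='ring_mark':
            for lo,hi in ((20,36),(60,95)):
                z=q[(q[:,2]>lo)&(q[:,2]<hi)]
                if len(z)>20: print(lo,len(z),((np.nanpercentile(z,2,0)+np.nanpercentile(z,98,0))/2).round(1),np.ptp(z,axis=0).round(1),cv2.minAreaRect(z[:,:2].astype(np.float32)))
m=(abs(L[...,2]-41)<3)&(L[...,1]>-60)&(abs(L[...,0])<45); z=L[m]; print('roof',np.nanpercentile(z,[1,99],axis=0).round(1))
E
```

```text
clock: 6.35
ee_pos: [0.5076, -0.1881, 0.1479]
eef_rot: [[-0.995, -0.103, 0.0], [-0.103, 0.995, 0.0], [-0.0, 0.0, -1.0]]
ft_force: [0.9, -0.8, -0.5]
grip_width: 0.018
finger_force: 0.0
t 6.35 st mm [ 40.  -93.8 147.9] toolx [-1.     0.002] tooly [0.002 1.   ] F(st) [ 0.8 -0.9 -0.5] T [-0.02 -0.04  0.06] w 0.018 q [-0.25  0.4   0.67  1.92 -0.31  0.92  2.24] ff 0.0
carrier 0.69 [322. 171.] [ -9.8 -94.8  29.4]
20 3973 [ -8.4 -94.7  26.2] [58.7 59.  12.6] ((-7.721656799316406, -94.9925537109375), (52.583126068115234, 52.35566329956055), 10.822509765625)
60 425 [ -8.5 -95.   77.7] [13.8 13.7 21. ] ((-8.38839340209961, -95.29637145996094), (13.763943672180176, 13.738900184631348), 0.10991474986076355)
shutter_pin 0.91 [377. 271.] [ 68.6 -48.4  31.8]
20 519 [ 66.9 -48.   28.6] [68.5  5.1 12.2] ((68.41053009033203, -48.009254455566406), (68.45713806152344, 4.798465251922607), 0.9710585474967957)
lock_grip 0.92 [501. 302.] [83.5 45.2 72.7]
60 885 [86.4 48.7 68.7] [25.6 24.5 17.7] ((86.72259521484375, 49.161949157714844), (23.94577980041504, 25.266983032226562), 50.846073150634766)
ring_mark 0.68 [479. 284.] [78.6 39.9 40.8]
roof [[-35.1 -44.4  38.5]
 [ 37.  146.8  42.1]]
```

View pics/w2.png

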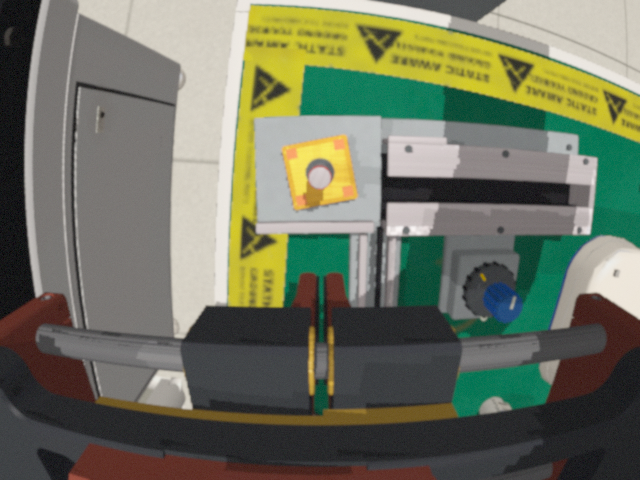

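```bash
python3 -m inch '[{"twist":[0,0,0],"travel":[25,-1,0],"claw":0},{"twist":[0,0,0],"travel":[52,-1,0],"claw":0},{"twist":[0,0,0],"travel":[75,-1,0],"claw":0},{"twist":[0,0,0],"travel":[84,-1,5],"claw":0},{"twist":[0,0,0],"travel":[84,-1,30],"claw":0},{"twist":[0,0,0],"travel":[84,-1,60],"claw":0},{"twist":[0,0,0],"travel":[84,-1,85],"claw":0},{"twist":[0,0,0],"travel":[84,-1,99],"claw":0},{"twist":[0,0,0],"travel":[84,-1,102],"claw":0},{"twist":[0,0,0],"travel":[84,-1,102],"claw":0}]'; python3 plan.py -17 -95 45 90
```

```text
clock: 7.6
ee_pos: [0.4263, -0.1967, 0.0451]
eef_rot: [[-0.994, -0.106, -0.001], [-0.106, 0.994, -0.0], [0.001, -0.0, -1.0]]
ft_force: [0.1, -1.3, -0.3]
grip_width: 0.002
finger_force: 0.0
t 7.6 st mm [-41.8 -93.8  45.1] toolx [-1.    -0.001] tooly [-0.001  1.   ] F(st) [-0.  -1.3 -0.3] T [0.09 0.04 0.01] w 0.002 q [-0.14  0.45  0.59  2.16 -0.42  0.64  2.42] ff 0.0
travel [-24.8  -1.2   0.1] twist [-0.    -0.001  0.001]
```

```bash
python3 -m inch '[{"twist":[0,0,0],"travel":[-6,-1,0],"claw":0},{"twist":[0,0,0],"travel":[-11,-1,0],"claw":0},{"twist":[0,0,0],"travel":[-14,-1,0],"claw":0},{"twist":[0,0,0],"travel":[-16,-1,0],"claw":0},{"twist":[0,0,0],"travel":[-18,-1,0],"claw":0},{"twist":[0,0,0],"travel":[-20,-1,0],"claw":0},{"twist":[0,0,0],"travel":[-22,-1,0],"claw":0},{"twist":[0,0,0],"travel":[-24,-1,0],"claw":0},{"twist":[0,0,0],"travel":[-25,-1,0],"claw":0},{"twist":[0,0,0],"travel":[-26,-1,0],"claw":0}]'; python3 - <<'E'
from look import *
im,L,i,T=look('w3')
where()
q=np.concatenate([L[k['pixels']] for k in ctrl.masks_of('wrist','carrier')[:1]])
for lo,hi in ((24,34),(60,95)):
    z=q[(q[:,2]>lo)&(q[:,2]<hi)]
    if len(z)>20: print(lo,len(z),((np.nanpercentile(z,2,0)+np.nanpercentile(z,98,0))/2).round(1),cv2.minAreaRect(z[:,:2].astype(np.float32)))
E
```

```text
clock: 8.6
ee_pos: [0.4516, -0.1951, 0.0456]
eef_rot: [[-0.994, -0.105, -0.0], [-0.105, 0.994, 0.0], [0.0, 0.0, -1.0]]
ft_force: [-2.3, 0.2, 2.0]
grip_width: 0.003
finger_force: 1.4
t 8.6 st mm [-16.4 -94.9  45.6] toolx [-1. -0.] tooly [-0.  1.] F(st) [-2.3  0.4  2. ] T [ 0.16  0.57 -0.01] w 0.003 q [-0.15  0.48  0.58  2.11 -0.43  0.66  2.4 ] ff 1.4
t 8.65 st mm [-16.4 -94.8  45.6] toolx [-1. -0.] tooly [-0.  1.] F(st) [-1.5 -0.8  1.7] T [0.07 0.28 0.03] w 0.006 q [-0.15  0.48  0.58  2.11 -0.43  0.66  2.4 ] ff 0.7
24 2263 [-14.4 -97.4  27.7] ((-11.218118667602539, -97.56847381591797), (24.83560562133789, 51.03998565673828), 8.227019309997559)
```

```bash
python3 -m inch '[{"twist":[0,0,0],"travel":[-1,0,0],"claw":0},{"twist":[0,0,0],"travel":[-2,0,0],"claw":0},{"twist":[0,0,0],"travel":[-2.5,0,0],"claw":0},{"twist":[0,0,0],"travel":[-3,0,0],"claw":0},{"twist":[0,0,0],"travel":[-3.5,0,0],"claw":0},{"twist":[0,0,0],"travel":[-4,0,0],"claw":0},{"twist":[0,0,0],"travel":[-4.5,0,0],"claw":0},{"twist":[0,0,0],"travel":[-5,0,0],"claw":0},{"twist":[0,0,0],"travel":[-5,0,0],"claw":0},{"twist":[0,0,0],"travel":[-5,0,0],"claw":0}]'; python3 plan.py -17 -95 45 90
```

```text
clock: 9.7
ee_pos: [0.4546, -0.1933, 0.0451]
eef_rot: [[-0.994, -0.105, -0.004], [-0.105, 0.994, 0.003], [0.004, 0.003, -1.0]]
ft_force: [-7.3, 3.3, 5.1]
grip_width: 0.004
finger_force: 3.7
t 9.7 st mm [-13.2 -93.4  45.1] toolx [-1. -0.] tooly [-0.  1.] F(st) [-6.9  4.   5.1] T [0.82 1.53 0.08] w 0.004 q [-0.15  0.49  0.58  2.1  -0.43  0.67  2.4 ] ff 3.7
travel [ 3.8 -1.6  0.1] twist [ 0.003 -0.004  0.   ]
```

```bash
python3 -m inch '[{"twist":[0,0,0],"travel":[6,0,0],"claw":0},{"twist":[0,0,0],"travel":[14,0,0],"claw":0},{"twist":[0,0,0],"travel":[16,-10,-2],"claw":0},{"twist":[0,0,0],"travel":[16,-25,-4],"claw":0},{"twist":[0,0,0],"travel":[12,-37,-4],"claw":0},{"twist":[0,0,0],"travel":[2,-38,-4],"claw":0},{"twist":[0,0,0],"travel":[-10,-38,-4],"claw":0},{"twist":[0,0,0],"travel":[-16,-38,-4],"claw":0},{"twist":[0,0,0],"travel":[-16,-38,-4],"claw":0},{"twist":[0,0,0],"travel":[-16,-38,-4],"claw":0}]'; python3 - <<'E'
from look import *
im,L,i,T=look('w4')
where()
q=np.concatenate([L[k['pixels']] for k in ctrl.masks_of('wrist','carrier')[:1]])
for lo,hi in ((24,34),(60,95)):
    z=q[(q[:,2]>lo)&(q[:,2]<hi)]
    if len(z)>20: print(lo,len(z),((np.nanpercentile(z,2,0)+np.nanpercentile(z,98,0))/2).round(1),cv2.minAreaRect(z[:,:2].astype(np.float32)))
E
```

```text
clock: 10.7
ee_pos: [0.4765, -0.2301, 0.0493]
eef_rot: [[-0.994, -0.106, -0.001], [-0.106, 0.994, 0.0], [0.001, 0.0, -1.0]]
ft_force: [0.1, -0.2, 0.5]
grip_width: 0.004
finger_force: 0.0
t 10.7 st mm [   4.6 -132.3   49.3] toolx [-1.    -0.001] tooly [-0.001  1.   ] F(st) [ 0.1 -0.2  0.5] T [ 0.01  0.04 -0.02] w 0.004 q [-0.08  0.53  0.58  2.02 -0.43  0.72  2.44] ff 0.0
t 10.75 st mm [   4.4 -132.4   49.4] toolx [-1.    -0.001] tooly [-0.001  1.   ] F(st) [-0.4  0.4 -0.8] T [ 0.01 -0.03  0.  ] w 0.004 q [-0.08  0.53  0.58  2.02 -0.43  0.72  2.44] ff 0.0
24 5849 [ -0.7 -94.1  28.4] ((0.22472763061523438, -93.78207397460938), (42.64317321777344, 50.8080940246582), 1.2646496295928955)
60 424 [  0.3 -94.4  68.8] ((-0.13553738594055176, -94.90178680419922), (5.424217224121094, 13.48376750946045), 16.394996643066406)
```

View pics/w4.png

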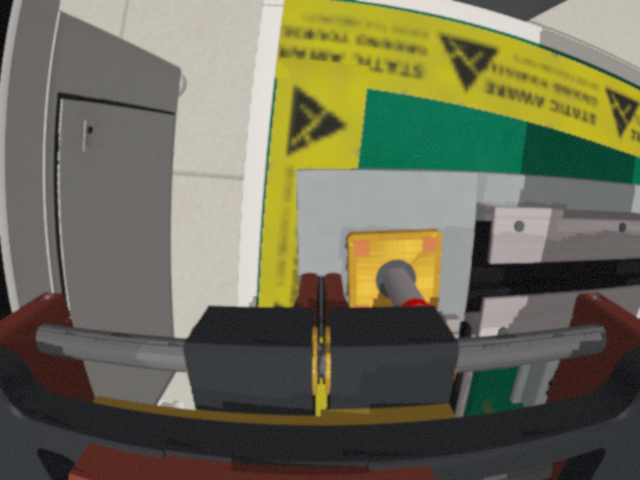

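```bash
python3 -m inch '[{"twist":[0,0,0],"travel":[2,8,0],"claw":0},{"twist":[0,0,0],"travel":[2,14,0],"claw":0},{"twist":[0,0,0],"travel":[2,18,0],"claw":0},{"twist":[0,0,0],"travel":[2,21,0],"claw":0},{"twist":[0,0,0],"travel":[2,25,0],"claw":0},{"twist":[0,0,0],"travel":[2,29,0],"claw":0},{"twist":[0,0,0],"travel":[2,33,0],"claw":0},{"twist":[0,0,0],"travel":[2,37,0],"claw":0},{"twist":[0,0,0],"travel":[2,41,0],"claw":0},{"twist":[0,0,0],"travel":[2,45,0],"claw":0}]'; python3 plan.py 2 -60 49 90
```

```text
clock: 11.8
ee_pos: [0.4698, -0.1859, 0.0496]
eef_rot: [[-0.994, -0.105, 0.0], [-0.105, 0.994, -0.0], [-0.0, -0.0, -1.0]]
ft_force: [0.1, -1.3, 1.1]
grip_width: 0.006
finger_force: 0.5
t 11.8 st mm [  2.7 -87.6  49.6] toolx [-1. -0.] tooly [-0.  1.] F(st) [-0.  -1.3  1.1] T [-0.16 -0.    0.04] w 0.006 q [-0.17  0.5   0.59  2.08 -0.43  0.69  2.37] ff 0.5
travel [ 0.7 27.6  0.6] twist [-0.  0.  0.]
```

```bash
python3 -m inch '[{"twist":[0,0,0],"travel":[0.5,3,0],"claw":0},{"twist":[0,0,0],"travel":[0.5,6,0],"claw":0},{"twist":[0,0,0],"travel":[0.5,9,0],"claw":0},{"twist":[0,0,0],"travel":[0.5,12,0],"claw":0},{"twist":[0,0,0],"travel":[0.5,15,0],"claw":0},{"twist":[0,0,0],"travel":[0.5,18,0],"claw":0},{"twist":[0,0,0],"travel":[0.5,21,0],"claw":0},{"twist":[0,0,0],"travel":[0.5,24,0],"claw":0},{"twist":[0,0,0],"travel":[0.5,27,0],"claw":0},{"twist":[0,0,0],"travel":[0.5,30,0],"claw":0}]'; python3 - <<'E'
from look import *
im,L,i,T=look('w5')
where()
q=np.concatenate([L[k['pixels']] for k in ctrl.masks_of('wrist','carrier')[:1]])
print(np.nanpercentile(q,[2,50,98],axis=0).round(1))
E
```

```text
clock: 12.8
ee_pos: [0.4662, -0.1561, 0.0496]
eef_rot: [[-0.994, -0.105, 0.0], [-0.105, 0.994, 0.0], [-0.0, 0.0, -1.0]]
ft_force: [-0.3, -0.6, 0.5]
grip_width: 0.007
finger_force: 0.5
t 12.8 st mm [  2.2 -57.6  49.6] toolx [-1. -0.] tooly [-0.  1.] F(st) [-0.4 -0.6  0.5] T [-0.13 -0.07 -0.01] w 0.007 q [-0.24  0.48  0.59  2.11 -0.42  0.67  2.31] ff 0.5
t 12.85 st mm [  2.1 -57.   49.5] toolx [-1.    -0.001] tooly [-0.001  1.   ] F(st) [-0.2  0.4  0.2] T [-0.12  0.   -0.02] w 0.007 q [-0.24  0.48  0.59  2.11 -0.42  0.67  2.31] ff 0.4Traceback (most recent call last):
  File "<stdin>", line 4, in <module>
ValueError: need at least one array to concatenate
```

```bash
python3 -m inch '[{"twist":[0,0,0],"travel":[0,4,0],"claw":0},{"twist":[0,0,0],"travel":[0,8,0],"claw":0},{"twist":[0,0,0],"travel":[0,12,0],"claw":0},{"twist":[0,0,0],"travel":[0,16,0],"claw":0},{"twist":[0,0,0],"travel":[0,20,0],"claw":0},{"twist":[0,0,0],"travel":[0,24,0],"claw":0},{"twist":[0,0,0],"travel":[0,28,0],"claw":0},{"twist":[0,0,0],"travel":[0,31,0],"claw":0},{"twist":[0,0,0],"travel":[0,34,0],"claw":0},{"twist":[0,0,0],"travel":[0,36,0],"claw":0}]' | grep -E 'pos|force'; python3 plan.py 2 0 49 90;  python3 -m inch '[{"twist":[0,0,0],"travel":[0,1.5,0],"claw":0},{"twist":[0,0,0],"travel":[0,3,0],"claw":0},{"twist":[0,0,0],"travel":[0,4.5,0],"claw":0},{"twist":[0,0,0],"travel":[0,6,0],"claw":0},{"twist":[0,0,0],"travel":[0,7.5,0],"claw":0},{"twist":[0,0,0],"travel":[0,9,0],"claw":0},{"twist":[0,0,0],"travel":[0,10.5,0],"claw":0},{"twist":[0,0,0],"travel":[0,12,0],"claw":0},{"twist":[0,0,0],"travel":[0,13.5,0],"claw":0},{"twist":[0,0,0],"travel":[0,15,0],"claw":0}]' | grep -E 'pos|force'; python3 plan.py 2 0 49 90
```

```text
ee_pos: [0.4624, -0.1202, 0.0496]
ft_force: [-0.7, -0.4, -0.1]
finger_force: 0.4
t 13.9 st mm [  2.2 -21.6  49.6] toolx [-1. -0.] tooly [-0.  1.] F(st) [-0.8 -0.4 -0.1] T [-0.15  0.02  0.04] w 0.005 q [-0.32  0.46  0.59  2.14 -0.42  0.66  2.24] ff 0.4
travel [ 0.2 21.6  0.6] twist [0. 0. 0.] 
ee_pos: [0.461, -0.1056, 0.0497]
ft_force: [0.9, -1.1, 0.6]
finger_force: 0.6
t 14.9 st mm [ 2.3 -6.9 49.7] toolx [-1. -0.] tooly [-0.  1.] F(st) [ 0.8 -1.2  0.6] T [-0.21 -0.03 -0.07] w 0.005 q [-0.35  0.45  0.6   2.15 -0.42  0.65  2.21] ff 0.6
travel [0.3 6.9 0.7] twist [-0.  0.  0.]
```

```bash
cat > ok.py <<'E'
import sys
from plan import *
f=S.T@np.array(ctrl.sense()['ft_force']); sys.exit(0 if abs(f[1])<4 else 1)
E
python3 -m inch '[{"twist":[0,0,0],"travel":[0,1,0],"claw":0},{"twist":[0,0,0],"travel":[0,2,0],"claw":0},{"twist":[0,0,0],"travel":[0,3,0],"claw":0},{"twist":[0,0,0],"travel":[0,4,0],"claw":0},{"twist":[0,0,0],"travel":[0,5,0],"claw":0},{"twist":[0,0,0],"travel":[0,6,0],"claw":0},{"twist":[0,0,0],"travel":[0,7,0],"claw":0},{"twist":[0,0,0],"travel":[0,8,0],"claw":0},{"twist":[0,0,0],"travel":[0,9,0],"claw":0},{"twist":[0,0,0],"travel":[0,9,0],"claw":0}]' >/dev/null; python3 ok.py && python3 -m inch '[{"twist":[0,0,0],"travel":[0,1,0],"claw":0},{"twist":[0,0,0],"travel":[0,2,0],"claw":0},{"twist":[0,0,0],"travel":[0,3,0],"claw":0},{"twist":[0,0,0],"travel":[0,4,0],"claw":0},{"twist":[0,0,0],"travel":[0,5,0],"claw":0},{"twist":[0,0,0],"travel":[0,6,0],"claw":0},{"twist":[0,0,0],"travel":[0,7,0],"claw":0},{"twist":[0,0,0],"travel":[0,8,0],"claw":0},{"twist":[0,0,0],"travel":[0,9,0],"claw":0},{"twist":[0,0,0],"travel":[0,9,0],"claw":0}]' > /dev/null;  python3 plan.py 2 40 49 90
```

```text
t 15.9 st mm [ 2.1  2.4 49.6] toolx [-1. -0.] tooly [-0.  1.] F(st) [-0.3 -0.6  0. ] T [-0.11 -0.03  0.02] w 0.006 q [-0.37  0.45  0.6   2.16 -0.42  0.65  2.19] ff 0.3
t 16.9 st mm [ 2.1 11.4 49.6] toolx [-1. -0.] tooly [-0.  1.] F(st) [ 0.2  0.1 -0.3] T [-0.06 -0.02  0.01] w 0.006 q [-0.39  0.44  0.6   2.16 -0.41  0.64  2.17] ff 0.2
travel [ 0.1 28.6  0.6] twist [ 0. -0.  0.]
```

```bash
python3 -m inch '[{"twist":[0,0,0],"travel":[0,1,0],"claw":0},{"twist":[0,0,0],"travel":[0,2,0],"claw":0},{"twist":[0,0,0],"travel":[0,3,0],"claw":0},{"twist":[0,0,0],"travel":[0,4,0],"claw":0},{"twist":[0,0,0],"travel":[0,5,0],"claw":0},{"twist":[0,0,0],"travel":[0,6,0],"claw":0},{"twist":[0,0,0],"travel":[0,7,0],"claw":0},{"twist":[0,0,0],"travel":[0,8,0],"claw":0},{"twist":[0,0,0],"travel":[0,8,0],"claw":0},{"twist":[0,0,0],"travel":[0,8,0],"claw":0}]' >/dev/null; python3 ok.py && python3 -m inch '[{"twist":[0,0,0],"travel":[0,1,0],"claw":0},{"twist":[0,0,0],"travel":[0,2,0],"claw":0},{"twist":[0,0,0],"travel":[0,3,0],"claw":0},{"twist":[0,0,0],"travel":[0,4,0],"claw":0},{"twist":[0,0,0],"travel":[0,5,0],"claw":0},{"twist":[0,0,0],"travel":[0,6,0],"claw":0},{"twist":[0,0,0],"travel":[0,7,0],"claw":0},{"twist":[0,0,0],"travel":[0,8,0],"claw":0},{"twist":[0,0,0],"travel":[0,8,0],"claw":0},{"twist":[0,0,0],"travel":[0,8,0],"claw":0}]' > /dev/null;  python3 - <<'E'
from look import *
im,L,i,T=look('w6'); where()
cv2.imwrite('pics/w6c.png',im[150:350,250:550])
for c in ['wrist','scene']:
    if c!='wrist': ctrl.get_image(c)
    print(c,[(round(k['p'],2),np.round(k['location'])) for k in ctrl.masks_of(c,'carrier')[:2]])
E
```

```text
t 17.9 st mm [ 2.1 19.2 49.6] toolx [-1. -0.] tooly [-0.  1.] F(st) [-0.  -0.4  0.9] T [0.01 0.01 0.01] w 0.008 q [-0.41  0.44  0.6   2.17 -0.41  0.64  2.16] ff 0.0
t 18.9 st mm [ 2.2 27.2 49.7] toolx [-1. -0.] tooly [-0.  1.] F(st) [-0.9  0.9 -0.2] T [ 0.03 -0.01  0.01] w 0.005 q [-0.43  0.44  0.6   2.17 -0.41  0.64  2.14] ff 0.0
t 18.95 st mm [ 2.1 27.2 49.6] toolx [-1. -0.] tooly [-0.  1.] F(st) [ 0.6  0.9 -0.6] T [ 0.03 -0.01  0.06] w 0.005 q [-0.43  0.44  0.6   2.17 -0.41  0.64  2.14] ff 0.0
wrist [(0.83, array([358., 282.]))]
scene [(0.59, array([298., 295.]))]
```

View pics/w6.png

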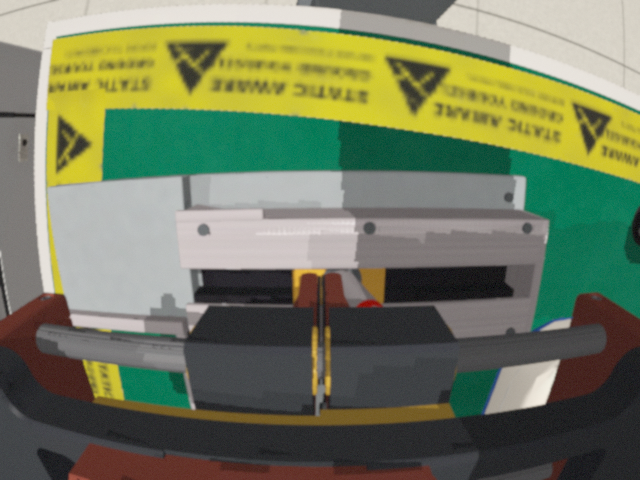

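```bash
python3 -m inch '[{"twist":[0,0,0],"travel":[0,1,0],"claw":0},{"twist":[0,0,0],"travel":[0,2,0],"claw":0},{"twist":[0,0,0],"travel":[0,3,0],"claw":0},{"twist":[0,0,0],"travel":[0,4,0],"claw":0},{"twist":[0,0,0],"travel":[0,5,0],"claw":0},{"twist":[0,0,0],"travel":[0,6,0],"claw":0},{"twist":[0,0,0],"travel":[0,6,0],"claw":0},{"twist":[0,0,0],"travel":[0,6,0],"claw":0},{"twist":[0,0,0],"travel":[0,6,0],"claw":0},{"twist":[0,0,0],"travel":[0,6,0],"claw":0}]' >/dev/null;  python3 - <<'E'
from look import *
where(); i=ctrl.camera_info
im,L,i,T=look('w7')
k=ctrl.masks_of('wrist','carrier')[0]; q=L[k['pixels']]
z=q[(q[:,2]>5)&(q[:,2]<36)]; print('wrist plate',np.nanpercentile(z,[5,50,95],axis=0).round(1))
z=q[(q[:,2]>45)]; print('post',np.nanpercentile(z,[5,50,95],axis=0).round(1))
# plate height vs y
z=q[q[:,2]<36]
for y0 in range(10,90,8):
    m=abs(z[:,1]-y0)<4
    if m.sum()>10: print(y0,m.sum(),np.nanmedian(z[m,2]).round(1))
E
```

```text
t 20.1 st mm [ 2.1 33.1 49.6] toolx [-1. -0.] tooly [-0.  1.] F(st) [0.5 0.1 0.4] T [0.05 0.01 0.02] w 0.005 q [-0.44  0.44  0.6   2.18 -0.41  0.64  2.13] ff 0.0
t 20.1 st mm [ 2.1 33.1 49.6] toolx [-1. -0.] tooly [-0.  1.] F(st) [0.5 0.1 0.4] T [0.05 0.01 0.02] w 0.005 q [-0.44  0.44  0.6   2.18 -0.41  0.64  2.13] ff 0.0
wrist plate [[-3.5 20.1 22. ]
 [ 1.7 56.4 24.6]
 [15.1 67.3 31.3]]
post [[-3.5 43.9 46.7]
 [-2.6 48.7 60.8]
 [-0.2 54.6 73. ]]
18 152 30.3
26 80 29.9
34 104 28.6
42 91 29.0
50 127 26.5
58 313 23.9
66 383 22.7
```

```bash
python3 -m inch '[{"twist":[0,0,0],"travel":[0,1,0],"claw":0},{"twist":[0,0,0],"travel":[0,2,0],"claw":0},{"twist":[0,0,0],"travel":[0,3,0],"claw":0},{"twist":[0,0,0],"travel":[0,4,0],"claw":0},{"twist":[0,0,0],"travel":[0,5,0],"claw":0},{"twist":[0,0,0],"travel":[0,6,0],"claw":0},{"twist":[0,0,0],"travel":[0,6,0],"claw":0},{"twist":[0,0,0],"travel":[0,6,0],"claw":0},{"twist":[0,0,0],"travel":[0,6,0],"claw":0},{"twist":[0,0,0],"travel":[0,6,0],"claw":0}]' >/dev/null; cat > prof.py <<'E'
from look import *
def prof(n):
    im,L,i,T=look(n)
    ks=ctrl.masks_of('wrist','carrier')
    if not ks: print('none'); return
    q=L[ks[0]['pixels']]
    z=q[(q[:,2]>45)]; print('post',np.nanpercentile(z,[5,50,95],axis=0).round(1).tolist()) if len(z)>10 else 0
    z=q[q[:,2]<36]
    print('plate',[(y0,int(m.sum()),float(np.nanmedian(z[m,2]).round(1))) for y0 in range(-10,110,8) for m in [abs(z[:,1]-y0)<4] if m.sum()>10])
if __name__=='__main__': prof(sys.argv[1])
E
python3 prof.py w8
```

```text
t 21.2 st mm [ 2.1 39.1 49.6] toolx [-1. -0.] tooly [-0.  1.] F(st) [-0.5 -0.9 -0.7] T [ 0.02  0.01 -0.01] w 0.005 q [-0.46  0.43  0.6   2.18 -0.41  0.64  2.11] ff 0.0
post [[-3.5, 50.1, 46.9], [-2.6, 54.6, 60.9], [-0.3, 60.4, 73.0]]
plate [(22, 13, 27.2), (30, 130, 29.4), (38, 76, 27.9), (46, 82, 28.1), (54, 100, 29.0), (62, 239, 24.2), (70, 452, 22.9), (78, 46, 22.0)]
```

```bash
python3 -m inch '[{"twist":[0,0,0],"travel":[0,1,0],"claw":0},{"twist":[0,0,0],"travel":[0,2,0],"claw":0},{"twist":[0,0,0],"travel":[0,3,0],"claw":0},{"twist":[0,0,0],"travel":[0,4,0],"claw":0},{"twist":[0,0,0],"travel":[0,5,0],"claw":0},{"twist":[0,0,0],"travel":[0,6,0],"claw":0},{"twist":[0,0,0],"travel":[0,7,0],"claw":0},{"twist":[0,0,0],"travel":[0,7,0],"claw":0},{"twist":[0,0,0],"travel":[0,7,0],"claw":0},{"twist":[0,0,0],"travel":[0,7,0],"claw":0}]' >/dev/null; python3 prof.py w9
```

```text
t 22.3 st mm [ 2.4 45.1 50. ] toolx [-1.     0.001] tooly [0.001 1.   ] F(st) [-0.9 -4.4  4.5] T [-1.13  0.14 -0.  ] w 0.007 q [-0.47  0.43  0.6   2.18 -0.41  0.63  2.1 ] ff 2.7
post [[-3.4, 55.6, 46.6], [-2.4, 60.1, 61.3], [-0.6, 65.6, 73.1]]
plate [(30, 44, 26.5), (38, 69, 26.5), (46, 119, 25.8), (54, 106, 27.4), (62, 121, 25.7), (70, 339, 23.4), (78, 468, 22.6)]
```

```bash
python3 -m inch '[{"twist":[0,0,0],"travel":[0,-2,0],"claw":0},{"twist":[0,0,0],"travel":[0,-4,0],"claw":0},{"twist":[0,0,0],"travel":[0,-8,0],"claw":0},{"twist":[0,0,0],"travel":[0,-12,0],"claw":0},{"twist":[0,0,0],"travel":[0,-16,0],"claw":0},{"twist":[0,0,0],"travel":[0,-20,0],"claw":0},{"twist":[0,0,0],"travel":[0,-24,0],"claw":0},{"twist":[0,0,0],"travel":[0,-26,0],"claw":0},{"twist":[0,0,0],"travel":[0,-26,0],"claw":0},{"twist":[0,0,0],"travel":[0,-26,0],"claw":0}]' >/dev/null; python3 prof.py w10
```

```text
t 23.4 st mm [ 2.1 20.2 49.6] toolx [-1. -0.] tooly [-0.  1.] F(st) [ 0.   0.2 -0.9] T [-0.    0.03 -0.01] w 0.008 q [-0.41  0.44  0.6   2.17 -0.41  0.64  2.15] ff 0.0
post [[-3.3, 50.6, 46.6], [-2.3, 54.8, 59.4], [2.5, 61.0, 71.5]]
plate [(30, 126, 22.0), (38, 512, 22.3), (46, 523, 22.4), (54, 333, 24.3), (62, 88, 23.9), (70, 277, 22.4), (78, 431, 22.3), (86, 19, 9.7)]
```

View pics/w10.png

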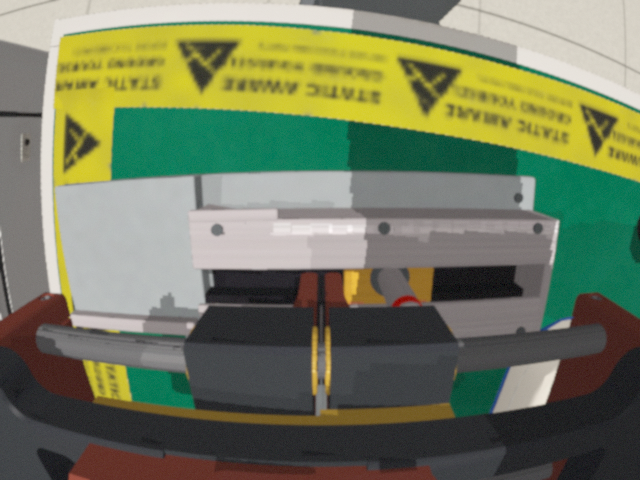

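```bash
python3 -m inch '[{"twist":[0,0,0],"travel":[0,-3,-25],"claw":0},{"twist":[0,0,0],"travel":[-15,-12,-48],"claw":0},{"twist":[0,0,0],"travel":[-45,-27,-50],"claw":0.2},{"twist":[0,0,0],"travel":[-80,-42,-50],"claw":0.4},{"twist":[0,0,0],"travel":[-115,-57,-50],"claw":0.6},{"twist":[0,0,0],"travel":[-138,-66,-50],"claw":0.6},{"twist":[0,0,0],"travel":[-143,-67.5,-50],"claw":0.6},{"twist":[0,0,0],"travel":[-143,-67.5,-40],"claw":0.6},{"twist":[0,0,0],"travel":[-143,-67.5,-20],"claw":0.6},{"twist":[0,0,0],"travel":[-143,-67.5,0],"claw":0.6}]' >/dev/null; python3 - <<'E'
from look import *
plan(145,-47,43,90)
im,L,i,T=look('w11')
for k in ctrl.masks_of('wrist','shutter_pin')[:1]:
    q=L[k['pixels']]; z=q[q[:,2]>45]; print(k['p'],np.nanpercentile(z,[5,50,95],axis=0).round(1))
E
```

```text
t 24.5 st mm [143.7 -46.4  48.6] toolx [-1. -0.] tooly [-0.  1.] F(st) [0.4 0.  0.5] T [ 0.07  0.02 -0.01] w 0.601 q [-0.27  0.66  0.57  1.79 -0.47  0.83  2.21] ff 0.0
travel [-1.3 -0.6  5.6] twist [ 0.001 -0.001  0.   ] 
0.8 [[141.5 -53.   48.3]
 [144.2 -47.3  72.3]
 [152.2 -41.5  74.9]]
```

Pin stands at about (146, -47) between the fingers; close, then push it back about 60 mm.

```bash
python3 -m inch '[{"twist":[0,0,0],"travel":[-1.5,-0.5,3],"claw":0.5},{"twist":[0,0,0],"travel":[-1.5,-0.5,5],"claw":0.3},{"twist":[0,0,0],"travel":[-1.5,-0.5,5],"claw":0.1},{"twist":[0,0,0],"travel":[-1.5,-0.5,5],"claw":0},{"twist":[0,0,0],"travel":[-1.5,-0.5,5],"claw":0},{"twist":[0,0,0],"travel":[-1.5,-0.5,5],"claw":0},{"twist":[0,0,0],"travel":[3,-0.5,5],"claw":0},{"twist":[0,0,0],"travel":[9,-0.5,5],"claw":0},{"twist":[0,0,0],"travel":[15,-0.5,5],"claw":0},{"twist":[0,0,0],"travel":[21,-0.5,5],"claw":0}]' | tail -3; python3 plan.py 87 -47 43 90; python3 -m inch '[{"twist":[0,0,0],"travel":[6,0,0],"claw":0},{"twist":[0,0,0],"travel":[12,0,0],"claw":0},{"twist":[0,0,0],"travel":[18,0,0],"claw":0},{"twist":[0,0,0],"travel":[24,0,0],"claw":0},{"twist":[0,0,0],"travel":[29,0,0],"claw":0},{"twist":[0,0,0],"travel":[32,0,0],"claw":0},{"twist":[0,0,0],"travel":[34,0,0],"claw":0},{"twist":[0,0,0],"travel":[35,0,0],"claw":0},{"twist":[0,0,0],"travel":[36,0,0],"claw":0},{"twist":[0,0,0],"travel":[36,0,0],"claw":0}]' | tail -3; python3 plan.py 87 -47 43 90
```

```text
ft_force: [0.6, 4.8, 4.1]
grip_width: 0.151
finger_force: 30.0
t 25.6 st mm [124.3 -46.9  45. ] toolx [-1.    -0.001] tooly [-0.001  1.   ] F(st) [1.1 4.7 4.1] T [ 1.11 -0.24 -0.01] w 0.151 q [-0.26  0.64  0.57  1.84 -0.47  0.8   2.23] ff 30.0
travel [37.3 -0.1  2. ] twist [0.001 0.001 0.001] 
ft_force: [2.6, 4.8, 2.7]
grip_width: 0.154
finger_force: 30.0
t 26.6 st mm [ 88.8 -47.2  45. ] toolx [-1.    -0.001] tooly [-0.001  1.   ] F(st) [3.1 4.5 2.7] T [ 1.18 -0.62 -0.03] w 0.154 q [-0.27  0.59  0.58  1.93 -0.46  0.76  2.25] ff 30.0
travel [1.8 0.2 2. ] twist [0.001 0.002 0.001]
```

```bash
python3 -m inch '[{"twist":[0,0,0],"travel":[2,0,0],"claw":0},{"twist":[0,0,0],"travel":[3.5,0,0],"claw":0},{"twist":[0,0,0],"travel":[4,0,0],"claw":0},{"twist":[0,0,0],"travel":[4,0,0],"claw":0},{"twist":[0,0,0],"travel":[4,0,0],"claw":0},{"twist":[0,0,0],"travel":[4,0,0],"claw":0},{"twist":[0,0,0],"travel":[4,0,0],"claw":0},{"twist":[0,0,0],"travel":[4,0,0],"claw":0},{"twist":[0,0,0],"travel":[4,0,0],"claw":0},{"twist":[0,0,0],"travel":[4,0,0],"claw":0}]' | tail -3; python3 plan.py 87 -47 43 90; python3 -m inch '[{"twist":[0,0,0],"travel":[-3,0,0],"claw":0.4},{"twist":[0,0,0],"travel":[-3,0,0],"claw":0.6},{"twist":[0,0,0],"travel":[-3,0,0],"claw":0.6},{"twist":[0,0,0],"travel":[-3,0,-30],"claw":0.6},{"twist":[0,0,0],"travel":[-3,0,-60],"claw":0.6},{"twist":[0,0,0],"travel":[-3,10,-85],"claw":0.6},{"twist":[0,0,0],"travel":[-3,40,-85],"claw":0.6},{"twist":[0,0,0],"travel":[-3,70,-85],"claw":0.6},{"twist":[0,0,0],"travel":[-2,90,-85],"claw":0.6},{"twist":[0,0,0],"travel":[-1,96,-85],"claw":0.6}]' | tail -3;  python3 - <<'E'
from look import *
where(); im,L,i,T=look('w12')
for n,lo in (('lock_grip',60),('shutter_pin',45),('ring_mark',0)):
  for k in ctrl.masks_of('wrist',n)[:1]:
    q=L[k['pixels']]; z=q[(q[:,2]>lo)&(q[:,2]<78)]; print(n,k['p'],np.round(k['location']),np.nanpercentile(z,[2,50,98],axis=0).round(1).tolist(), cv2.minEnclosingCircle(z[z[:,2]>73][:,:2].astype(np.float32)) if lo>40 else '')
plan(86.3,49.2,49,90)
E
```

```text
ft_force: [14.7, 5.5, -8.8]
grip_width: 0.153
finger_force: 30.0
t 27.6 st mm [ 88.7 -47.2  45.3] toolx [-1.    -0.002] tooly [-0.002  1.   ] F(st) [15.2  3.9 -8.8] T [ 1.21 -3.05  0.03] w 0.153 q [-0.27  0.59  0.58  1.93 -0.46  0.75  2.26] ff 30.0
travel [1.7 0.2 2.3] twist [-0.002  0.008  0.002] 
ft_force: [-0.3, 0.1, -0.1]
grip_width: 0.599
finger_force: 0.0
t 28.6 st mm [ 84.5  50.1 129.4] toolx [-1.    -0.003] tooly [-0.003  1.   ] F(st) [-0.3  0.1 -0.1] T [0.07 0.01 0.02] w 0.599 q [-0.53  0.43  0.67  1.94 -0.34  0.89  1.99] ff 0.0
t 28.6 st mm [ 84.5  50.1 129.4] toolx [-1.    -0.003] tooly [-0.003  1.   ] F(st) [-0.3  0.1 -0.1] T [0.07 0.01 0.02] w 0.599 q [-0.53  0.43  0.67  1.94 -0.34  0.89  1.99] ff 0.0
lock_grip 0.85 [323. 261.] [[75.5, 39.3, 61.8], [85.2, 50.4, 74.9], [97.7, 61.5, 76.4]] ((86.983154296875, 50.57661819458008), 11.959643363952637)
shutter_pin 0.93 [188. 239.] [[83.5, -52.5, 46.3], [88.1, -44.4, 70.4], [95.6, -40.4, 75.1]] ((90.50840759277344, -47.36024856567383), 7.041528701782227)
ring_mark 0.61 [319. 238.] [[64.3, 28.7, 34.2], [77.4, 50.5, 41.0], [102.2, 72.3, 42.6]] 
travel [-1.4  2.6 80.7] twist [-0.001  0.    -0.001]
```

View pics/w12.png

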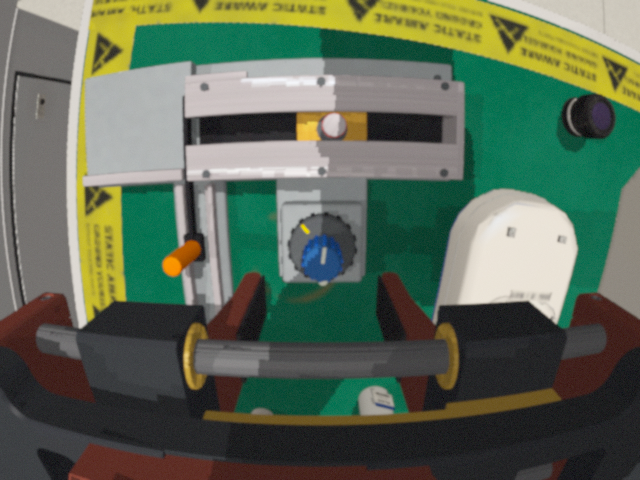

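```bash
python3 -m inch '[{"twist":[0,0,0],"travel":[-2,0,20],"claw":0.55},{"twist":[0,0,0],"travel":[-2,0,45],"claw":0.55},{"twist":[0,0,0],"travel":[-2,0,65],"claw":0.55},{"twist":[0,0,0],"travel":[-2,0,75],"claw":0.55},{"twist":[0,0,0],"travel":[-2,0,79],"claw":0.55},{"twist":[0,0,0],"travel":[-2,0,79],"claw":0.4},{"twist":[0,0,0],"travel":[-2,0,79],"claw":0.2},{"twist":[0,0,0],"travel":[-2,0,79],"claw":0},{"twist":[0,0,0],"travel":[-2,0,79],"claw":0},{"twist":[0,0,0],"travel":[-2,0,79],"claw":0}]' | tail -3; python3 plan.py 86.5 50.2 49 90
```

```text
ft_force: [-1.9, 6.4, 3.4]
grip_width: 0.264
finger_force: 30.0
t 29.8 st mm [87.8 50.8 51.4] toolx [-1.    -0.002] tooly [-0.002  1.   ] F(st) [-1.2  6.6  3.4] T [ 1.56  0.27 -0.01] w 0.264 q [-0.45  0.54  0.58  1.99 -0.44  0.74  2.08] ff 30.0
travel [ 1.3 -0.6  2.4] twist [0.003 0.001 0.002]
```

```bash
python3 -m inch '[{"twist":[0,0,0.1],"travel":[1,0,0],"claw":0},{"twist":[0,0,0.2],"travel":[1,0,0],"claw":0},{"twist":[0,0,0.3],"travel":[1,0,0],"claw":0},{"twist":[0,0,0.4],"travel":[1,0,0],"claw":0},{"twist":[0,0,0.5],"travel":[1,0,0],"claw":0},{"twist":[0,0,0.6],"travel":[1,0,0],"claw":0},{"twist":[0,0,0.7],"travel":[1,0,0],"claw":0},{"twist":[0,0,0.8],"travel":[1,0,0],"claw":0},{"twist":[0,0,0.9],"travel":[1,0,0],"claw":0},{"twist":[0,0,1.0],"travel":[1,0,0],"claw":0}]' | tail -3; python3 plan.py 86.5 50.2 49 90
```

```text
ft_force: [0.5, 5.3, 0.4]
grip_width: 0.265
finger_force: 30.0
t 30.8 st mm [87.4 50.2 51.5] toolx [-0.539  0.842] tooly [0.842 0.539] F(st) [1.  5.2 0.4] T [ 0.98 -0.18  0.01] w 0.265 q [-0.63  0.63  0.85  2.   -0.67  0.81  1.28] ff 30.0
travel [ 0.5 -0.8  2.5] twist [ 3.000e-03  1.000e-03 -1.002e+00]
```

```bash
python3 -m inch '[{"twist":[0,0,0.08],"travel":[0,0,0],"claw":0},{"twist":[0,0,0.15],"travel":[0,0,0],"claw":0},{"twist":[0,0,0.2],"travel":[0,0,0],"claw":0},{"twist":[0,0,0.25],"travel":[0,0,0],"claw":0},{"twist":[0,0,0.29],"travel":[0,0,0],"claw":0},{"twist":[0,0,0.32],"travel":[0,0,0],"claw":0},{"twist":[0,0,0.34],"travel":[0,0,0],"claw":0},{"twist":[0,0,0.36],"travel":[0,0,0],"claw":0},{"twist":[0,0,0.36],"travel":[0,0,0],"claw":0},{"twist":[0,0,0.36],"travel":[0,0,0],"claw":0}]' | tail -3; python3 plan.py 86.5 50.2 49 90
```

```text
ft_force: [4.0, 2.0, 6.4]
grip_width: 0.269
finger_force: 30.0
t 31.8 st mm [87.6 48.2 51.4] toolx [-0.21   0.978] tooly [0.978 0.21 ] F(st) [4.2 1.5 6.4] T [ 0.51 -0.96  0.22] w 0.269 q [-0.68  0.68  0.94  2.   -0.74  0.85  1.  ] ff 30.0
travel [ 2.2 -0.6  2.4] twist [ 0.002  0.002 -1.36 ]
```

```bash
python3 -m inch '[{"twist":[0,0,0],"travel":[0,0,0],"claw":0.3},{"twist":[0,0,0],"travel":[0,0,0],"claw":0.45},{"twist":[0,0,0],"travel":[0,0,0],"claw":0.5},{"twist":[0,0,0],"travel":[0,0,-20],"claw":0.5},{"twist":[0,0,0],"travel":[0,0,-50],"claw":0.5},{"twist":[0,0,0],"travel":[0,0,-80],"claw":0.5},{"twist":[0,0,-0.1],"travel":[0,0,-100],"claw":0.5},{"twist":[0,0,-0.22],"travel":[0,0,-110],"claw":0.5},{"twist":[0,0,-0.34],"travel":[0,0,-110],"claw":0.5},{"twist":[0,0,-0.46],"travel":[0,0,-110],"claw":0.5}]' | tail -3; python3 -m inch '[{"twist":[0,0,-0.12],"travel":[0,0,0],"claw":0.5},{"twist":[0,0,-0.24],"travel":[0,0,0],"claw":0.5},{"twist":[0,0,-0.36],"travel":[0,0,0],"claw":0.5},{"twist":[0,0,-0.48],"travel":[0,0,0],"claw":0.5},{"twist":[0,0,-0.6],"travel":[0,0,0],"claw":0.5},{"twist":[0,0,-0.72],"travel":[0,0,0],"claw":0.5},{"twist":[0,0,-0.84],"travel":[0,0,0],"claw":0.5},{"twist":[0,0,-0.9],"travel":[0,0,0],"claw":0.5},{"twist":[0,0,-0.9],"travel":[0,0,0],"claw":0.5},{"twist":[0,0,-0.9],"travel":[0,0,0],"claw":0.5}]' | tail -3; python3 prof.py w13
```

```text
ft_force: [-0.6, 0.2, 0.8]
grip_width: 0.499
finger_force: 0.0
ft_force: [0.0, -0.2, 0.4]
grip_width: 0.501
finger_force: 0.0
t 33.8 st mm [ 85.5  47.9 160.3] toolx [-1.     0.002] tooly [0.002 1.   ] F(st) [ 0.  -0.2  0.4] T [ 0.   -0.02  0.01] w 0.501 q [-0.59  0.4   0.75  1.91 -0.33  0.96  1.99] ff 0.0
post [[-1.4, 51.0, 69.7], [4.1, 57.0, 72.1], [10.1, 63.0, 73.2]]
plate [(30, 69, 21.9), (38, 260, 22.2), (46, 258, 22.4), (54, 100, 22.9), (62, 69, 22.7), (70, 237, 22.3), (78, 246, 22.1), (86, 18, 20.9)]
```

View pics/w13.png

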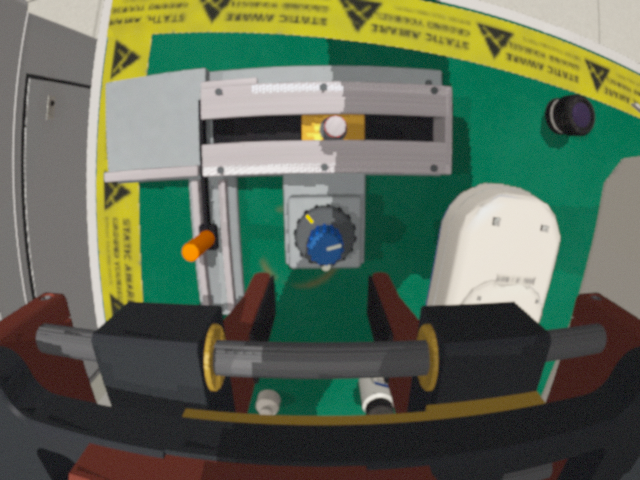

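```bash
python3 -c "
from plant import ctrl; print(ctrl.hand_in())"
```

```text
the job is handed in; nothing more can be done
None
```

I handed the job in at about 34 s of the 67 s allowed, with no verdict returned: the last checks showed the carrier lying flat in the hidden seat, the shutter within about 2 mm of closed, the blue knob turned to its stop, the ring mark not visibly moved, and the robot clear of everything.

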